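# Fit the loose cover on the open enclosure

### The arm

A 7-joint arm with a two-finger parallel gripper is mounted at the origin on the work surface. World frame = base frame: x ahead of the robot, y to its left, z up, the work surface at z = 0. Lengths are in mm, angles in rad, forces in N, time in s.
With the tool pointing down it reaches from about 400 to 900 mm from the base axis. Payload 5.6 kg.
Tool frame: the origin (TCP) lies on the mounting face of the last link; the fingertips stand arm.tip_extent ahead of it and the grasp point (between the pads) lies 171 mm ahead of it (arm.tip_extent is the distance from the TCP to the fingertips, in mm); z points along the fingers, y is the line along which they close (so a half turn about z gives the same grasp; the last joint's range is limited). The gripper opens to 92 mm and grips with 3 to 60 N. Pads are 20 mm wide; open, the fingers measure 128 mm over their backs; the gripper's body (75 mm by 189 mm) begins 69 mm behind the grasp point.
Start: joints at [1.197, 0.468, -0.012, 1.603, 0.006, 1.071, -0.056], TCP at [211.084, -614.773, 404.692] pointing down, gripper open.
Joint ranges: [-2.53, 2.53], [-0.31, 2.02], [-1.57, 1.55], [0.28, 2.44], [-1.29, 4.43], [0.15, 1.84], [-2.92, 2.92]. Speed limits (rad/s): [2.57, 2.57, 3.14, 3.14, 3.14, 3.14, 3.14].

### API

Orientations are given as a unit quaternion [x, y, z, w].
In Python, from plant import arm, gripper_to, solve_ik, monitor, grab_frame, ticket gives the robot as it stands. Calls block until the motion is done:
- arm.goto(position, orientation): joint-space move of the TCP to a pose.
- arm.move_straight(position, velocity=150, frame=None, until_force=None): straight line of the TCP; frame=None keeps the orientation; velocity is the mean speed in mm/s. With until_force (N) it stops when the force on the tool has changed by that much, and returns True; else False.
- arm.move_joints(angles): joint-space move.
- gripper_to(opening, strength=None): finger opening in mm; strength is the grip in N (None keeps the last); returns when the fingers have stopped.
- arm.dwell(seconds).
- solve_ik(position, orientation): joint angles nearest the present ones, or None.
- monitor.read_state(): the state.
- grab_frame(name): name is "scene" or "top" or "wrist"; returns a dict with "pixels" (480x640x3 uint8, blue, green, red), "range_z" (480x640 float32, mm along the optical axis (not along the pixel's ray), 0 where there is no reading), "camera_matrix" (3x3 intrinsics, pixels), "R" (3x3) and "t" (3): a world point X has camera coordinates R X + t. Camera axes: x right, y down, z forward; pixel columns grow to the right and rows downward; lengths in mm; the calibration is good to about 2 mm. The wrist camera is an equidistant fisheye: a pixel r from the principal point sees the ray r / f radians off the axis. A picture is of the moment at which its call begins.
A pose or a line that the arm cannot do raises arm.IKError and nothing moves.
- ticket.close_job(): hands the job in; it is judged then, once.
The state is a dict: "time": time; "joint_pos": joint angles; "joint_velocities": joint speeds; "effort": joint torques, N m; "eef_pos": TCP position; "ee_rot": TCP orientation; "contact_force": force on the tool from outside, world axes, zero at the start; "ft_torque": the same for the moment, N m; "width": finger opening in mm; "gripper_force": force on a finger pad.
Only numpy, scipy, OpenCV 4.12 (cv2) and the standard library are available. Lean on these libraries where they do the work, as an engineer would, in place of code of your own. Each camera call takes 0.05 s, during which the arm holds its last target. There are 200 camera calls.

### The job

The open aluminium enclosure on the mat needs its cover. Slide the long cover plate along the riser until its near end hangs well out over the riser's front edge where it can be gripped, then pick it up and lower it right down onto the open enclosure rather than dropping it, lying flat, centred and square on the rim. Leave the shorter cover plate where it lies.

Things in the scene. Friction and masses are not known exactly. Their poses are not given: they have to be found in the camera images.
- long_cover: The cover to fit: plain flat aluminium plate 120 x 64 x 3 mm (65 g), a dark screw dot at each corner, loose on the riser, its length roughly front to back. Origin: centre of its underside; x along the 120 mm length, y across the 64 mm width, z up; its -x end is the near one. Too thin to grip well lying flat, it slides on the riser under a fingertip that presses down with 5 to 10 N and moves.
- short_cover: A cover of another enclosure, to be left alone: plain flat aluminium plate 80 x 44 x 3 mm, lying on the riser beside the long one, left or right of it. Origin: centre of its underside; x along the 80 mm length, z up.
- riser: Fixed low bench shelf with smooth grey top, 220 mm deep (x) x 360 wide (y) x 60 high, yawed up to 9 degrees. Top board 18 mm thick. Origin: centre of its footprint on the table; top at z = 60 mm; the front edge, facing the robot, is the line x = -110 mm in its frame. A small knob (15 mm high) stands between the covers, a plastic box (22 mm high) near the back edge.
- enclosure: The open enclosure: loose aluminium box (300 g) on the mat, right of the riser, 96 (x) x 48 (y) x 36 mm high, 4 mm walls, open on top, green circuit board inside. Origin: centre of its underside; x along the 96 mm length, yawed up to 23 degrees; rim at z = 36 mm. The long cover overlaps it by 8 mm along each long side and 12 mm at each end, so fingers holding its long sides pass outside the box.
Mind the look-alikes: they are no part of the job. What is shaped like the long_cover but green or purple is not meant.

How it is judged (in metres and radians):
On the way, in this order (a step that is already met when the one before it is completed fails the run):
1. the long cover, still lying on the riser, has been slid so that its near end hangs out at least 20 mm over the front edge (x of long_cover in the frame of riser below -0.07 m and z of long_cover in the frame of riser between 0.055 and 0.066 m and contact force between long_cover and riser above 0.1 N), for 0.1 s.
2. the long cover has been lowered to the enclosure's rim (within 15 mm of it) while still held in the fingers (z of long_cover in the frame of enclosure between 0.03 and 0.051 m and horizontal distance between long_cover and enclosure below 0.025 m and contact force between the fingers and long_cover above 0.5 N), for 0.1 s.
At the end, for the whole second after the job is handed in: The long cover lies flat and at rest on the rim of the upright enclosure, its centre within 12 mm of the enclosure's and its length within 10 degrees of the enclosure's; the short cover is within 20 mm of where it was (horizontal distance between long_cover and enclosure below 0.012 m and angle between the x axis of long_cover and the x axis of enclosure, either way round below 0.175 rad and z of long_cover in the frame of enclosure between 0.033 and 0.04 m and angle between the z axis of long_cover and the z axis of enclosure, either way round below 0.06 rad and angle between enclosure's own z axis and vertical below 0.06 rad and contact force between long_cover and enclosure above 0.1 N and linear speed of long_cover below 0.02 m/s and distance of short_cover from where it was at the start of the episode below 0.02 m); the robot touches nothing.
It fails at once if the short cover is moved by more than 20 mm (distance of short_cover from where it was at the start of the episode above 0.02 m).
It also fails if it takes over 51 s, if anything falls off the work surface, if the arm or the gripper's body presses on something with over 40 N, if the wrist force passes 120 N, or if a joint passes its speed limit or range.

## Working session

There is one attempt and no reset: what is moved stays moved. The work goes in short steps, each a Python script; the robot and the scene stay as the last script left them, time stands still between calls to the robot, and variables do not carry over. Pictures are saved under pics/ and viewed, at most 10 in all, crops included, and the job is handed in when it is done.

```bash
ls; mkdir -p pics; python3 - <<'E'
from plant import arm, monitor, grab_frame
import cv2, numpy as np
print(arm.tip_extent, monitor.read_state())
for n in ("top","scene"):
    f=grab_frame(n); cv2.imwrite(f"pics/{n}0.png",f["pixels"]); np.savez(f"pics/{n}0.npz",**f)
    print(n,f["camera_matrix"].tolist(),f["R"].round(3).tolist(),f["t"])
E
```

```text
pics
190.1 {'time': 0.0, 'joint_pos': array([ 1.19697488,  0.4683333 , -0.01160542,  1.60364922,  0.00600547,
        1.07143775, -0.05628082]), 'joint_velocities': array([-0.00052446, -0.00114083, -0.00133521, -0.00064079,  0.00112042,
        0.00024825,  0.00057951]), 'effort': array([ 8.58860767e-04, -5.20571816e+01, -1.19996312e-02, -2.43751448e+01,
       -5.67489525e-02,  1.71786197e-02,  1.41270716e-04]), 'eef_pos': array([ 211.00069676, -614.51462081,  403.7579507 ]), 'ee_rot': array([ 9.86353683e-01,  1.64637811e-01, -2.10944821e-04, -8.71432862e-04]), 'contact_force': array([0.43339456, 0.10406554, 0.59199772]), 'ft_torque': array([ 0.01095198, -0.03769722, -0.00454155]), 'gripper_force': 0.0, 'width': 91.95320895689166}
top [[602.6463781428138, 0.0, 326.3829055467519], [0.0, 602.6463781428138, 237.28743445213166], [0.0, 0.0, 1.0]] [[-0.024, -1.0, 0.006], [-0.984, 0.022, -0.178], [0.178, -0.01, -0.984]] [  58.14061135  565.27088884 1283.45890628]
scene [[525.3214123202137, 0.0, 325.16322323593016], [0.0, 525.3214123202137, 247.4089873564643], [0.0, 0.0, 1.0]] [[0.457, 0.889, -0.002], [0.562, -0.291, -0.774], [-0.689, 0.353, -0.633]] [-301.99547856 -247.32565242 1507.5536523 ]
```

View pics/top0.png

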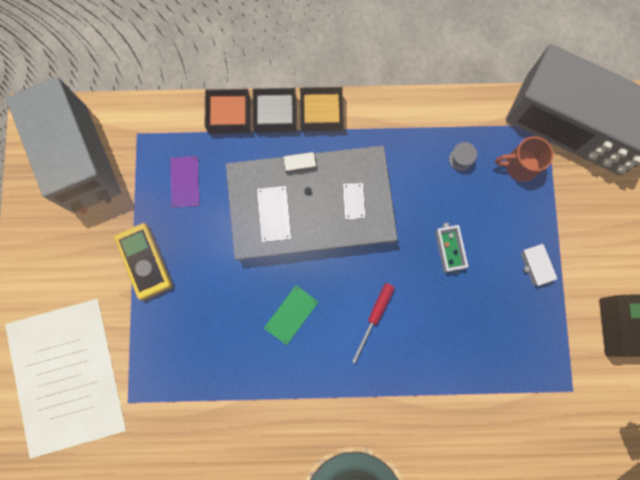

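View pics/scene0.png

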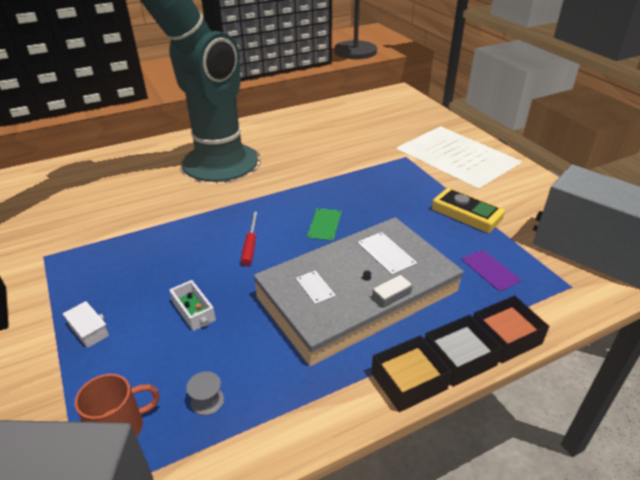

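Top view: the white plates on the riser are the candidates. The long cover is at about (274,214) and the short one at (354,201). The purple (185,181) and green (291,315) plates are look-alikes lying on the mat. The open enclosure with the green board is at (453,248), and the white box at (540,265) is closed. I'll measure these and confirm them in one crop.

```bash
cat > h.py <<'E'
import numpy as np, cv2
from scipy.spatial.transform import Rotation as Ro
def cast(f,uv,z):
    uv=np.atleast_2d(uv).astype(float); K=f["camera_matrix"];R=f["R"];t=f["t"]
    d=np.c_[(uv-K[:2,2])/[K[0,0],K[1,1]],np.ones(len(uv))]@R; c=-R.T@t
    return c+d*((z-c[2])/d[:,2])[:,None]
def rect(f,mask,seed,z):
    n,l,_,_=cv2.connectedComponentsWithStats(mask.astype(np.uint8)); 
    cs,_=cv2.findContours((l==l[seed[1],seed[0]]).astype(np.uint8) if mask[seed[1],seed[0]] else mask.astype(np.uint8)*0,cv2.RETR_EXTERNAL,cv2.CHAIN_APPROX_NONE)
    P=cast(f,max(cs,key=len)[:,0],z)[:,:2]
    (c,s,a)=cv2.minAreaRect(P.astype(np.float32)); b=cv2.boxPoints((c,s,a))
    e=[b[1]-b[0],b[2]-b[1]]; e=max(e,key=np.linalg.norm); e=e if e[0]>0 else -e
    return np.array(c),sorted(s),np.arctan2(e[1],e[0])
def quat(yaw): # tool down, tool y axis at yaw+90deg ; tool x along yaw
    return (Ro.from_euler('z',yaw)*Ro.from_euler('x',np.pi)).as_quat()
E
python3 - <<'E'
from h import *
f=dict(np.load("pics/top0.npz")); im=f["pixels"]; hsv=cv2.cvtColor(im,cv2.COLOR_BGR2HSV)
w=(hsv[...,1]<45)&(hsv[...,2]>165)
print(hsv[214,280],hsv[201,354],hsv[230,320],hsv[250,440],hsv[248,465],hsv[252,320])
for n,s,z in(("long",(280,214),63),("short",(354,205),63)):
    print(n,*rect(f,w,s,z))
nb=(~((hsv[...,0]>100)&(hsv[...,0]<130)&(hsv[...,1]>120)))
print("encl",*rect(f,nb,(453,248),36))
g=(hsv[...,1]<70)&(hsv[...,2]>60); g=cv2.morphologyEx(g.astype(np.uint8),cv2.MORPH_CLOSE,np.ones((9,9)))>0
print("riser",*rect(f,g,(320,230),60))
rz=f["range_z"]; v,u=np.mgrid[:480,:640]; K=f["camera_matrix"]
X=(np.stack([(u-K[0,2])/K[0,0]*rz,(v-K[1,2])/K[1,1]*rz,rz],-1)-f["t"])@f["R"]
m=(X[...,2]>50)&(X[...,2]<72)&(rz>0); print("riser depth",*rect(f,m,(320,230),60))
for p in((280,214),(354,205),(320,230),(453,224),(308,191)): print(p,X[p[1],p[0]].round(1))
c1=cv2.resize(im[130:270,220:400],None,fx=4,fy=4,interpolation=2); c2=cv2.resize(im[210:290,425:495],None,fx=4,fy=4,interpolation=2)
o=np.zeros((560,800,3),np.uint8); o[:,:]=0; o[:420,:540]=cv2.resize(c1,(540,420)); o[:280,540:785]=cv2.resize(c2,(245,280)); cv2.imwrite("pics/crop0.png",o)
E
```

```text
[170   3 236] [174   5 234] [ 20   5 161] [120  22 125] [110 134 165] [112  73 118]
long [620.12030029 161.28833008] [69.43444061279297, 126.53364562988281] 0.08017995
short [645.68273926 -17.12234497] [47.83018112182617, 83.85558319091797] 0.04001498
encl [ 540.36108398 -233.09608459] [60.0009880065918, 118.00605773925781] 0.15342015
riser [640.68939209  78.33937836] [241.0582275390625, 359.61480712890625] -1.4742632
riser depth [646.24237061  78.97687531] [220.7516632080078, 358.9341735839844] -1.4744728
(280, 214) [619.  146.5  61.9]
(354, 205) [636.  -17.8  60.8]
(320, 230) [582.2  58.9  55.6]
(453, 224) [ 600.9 -249.4   -3.3]
(308, 191) [667.   83.4  73.5]
```

View pics/crop0.png

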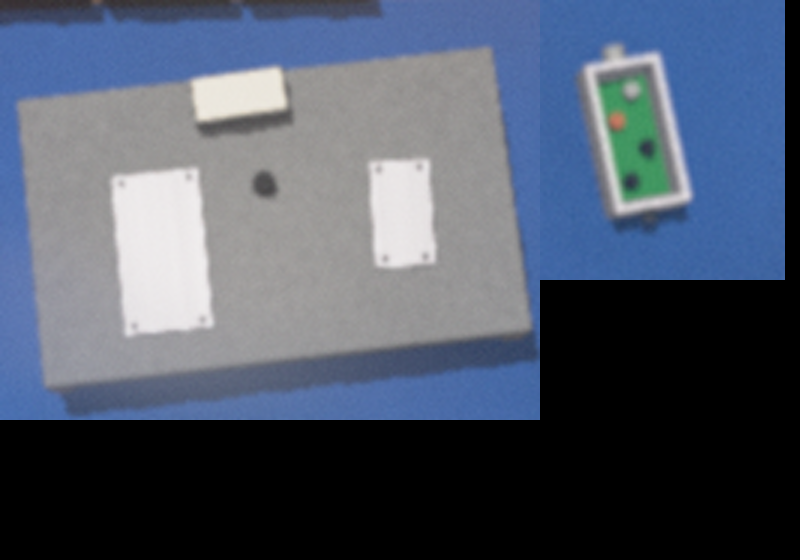

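The crop shows the long white plate with its four corner dots at left and the shorter one at right. The knob is between them and the box is at the back edge. The open box with the green board has its tabs on the short ends only. The depth heights agree: plates about 61–62 mm, riser 220.8 x 359 mm. Next I'll press on the long cover and slide it.

```bash
python3 - <<'E'
from plant import *
from h import *
S=monitor.read_state
yaw=.09; u=np.array([np.cos(yaw),np.sin(yaw),0]); q=quat(yaw)
p=np.array([620.1,161.3,0])+15*u
gripper_to(0)
arm.goto(p+[0,0,63+190+30],q); print(S()["time"],S()["eef_pos"],S()["contact_force"])
f0=S()["contact_force"][2]
hit=arm.move_straight(p+[0,0,63+190-8],velocity=25,until_force=6)
s=S(); print(hit,s["time"],s["eef_pos"],s["contact_force"])
if hit:
    z=s["eef_pos"][2]; zc=None
    r=np.array([np.cos(.0964),np.sin(.0964),0])
    arm.dwell(.1); s=S(); print(s["eef_pos"],s["contact_force"])
    st=s["eef_pos"].copy()
    cmd=st[2]
    for k in range(1,3):
        t=st-r*6*k; t[2]=cmd
        arm.move_straight(t,velocity=40); s=S(); F=s["contact_force"][2]-f0
        print(k,s["time"],s["eef_pos"].round(1),s["contact_force"].round(1),round(F,1),round(cmd,2))
        cmd-=np.clip((8-F)*.1,-.5,.5)
    f=grab_frame("top"); cv2.imwrite("pics/top1.png",f["pixels"]); np.savez("pics/top1.npz",**f)
E
```

```text
4.5833 [635.38514492 161.62292967 283.0348616 ] [-0.07094409 -0.68065128 -0.44484964]
True 5.6667 [635.11205844 162.69570915 253.61860732] [-0.42353821 -0.3552235   3.89037489]
[635.06919139 162.70708487 253.6177173 ] [ 0.47159288 -0.192384    5.62028318]
1 6.0583 [628.5 162.2 253.6] [-2.  -0.9  3.8] 4.2 253.62
2 6.3583 [623.  161.7 253.6] [-0.7  0.   6. ] 6.5 253.24
```

```bash
python3 - <<'E'
from plant import *
from h import *
S=monitor.read_state
f0=-.2; r=np.array([np.cos(.0964),np.sin(.0964),0])
st=S()["eef_pos"].copy(); cmd=st[2]-.3
for k in range(1,6):
    t=st-r*13*k; t[2]=cmd
    arm.move_straight(t,velocity=45); F=np.mean([S()["contact_force"][2] for _ in range(3)])-f0; s=S()
    print(k,s["time"],s["eef_pos"].round(1),s["contact_force"].round(1),round(F,1),round(cmd,2))
    cmd-=np.clip((8-F)*.1,-.4,.4)
arm.dwell(.2)
t=s["eef_pos"]+[0,0,60]; arm.move_straight(t,velocity=150)
arm.goto(t+[-60,-180,20],quat(.09))
f=grab_frame("top"); cv2.imwrite("pics/top2.png",f["pixels"]); np.savez("pics/top2.npz",**f); print(S()["time"])
im=f["pixels"]; hsv=cv2.cvtColor(im,cv2.COLOR_BGR2HSV); w=(hsv[...,1]<45)&(hsv[...,2]>165)
try: print(*rect(f,w,(270,240),63))
except Exception as e: print(e)
cv2.imwrite("pics/crop2.png",cv2.resize(im[130:300,210:490],None,fx=2.8,fy=2.8))
E
```

```text
1 6.85 [609.3 160.6 253.6] [-0.4 -0.6  6. ] 6.2 253.3
2 7.2917 [596.2 159.3 253.6] [-0.8 -0.5  7.1] 7.3 253.12
3 7.7333 [583.3 158.1 253.6] [-0.3 -0.1  8.1] 8.3 253.05
4 8.175 [570.4 156.9 253.6] [-0.7 -0.5  8.1] 8.3 253.09
5 8.6167 [557.4 155.6 253.5] [-1.   0.3  9.1] 9.3 253.11
10.2
[549.324646  156.4750061] [76.8050308227539, 124.61782836914062] 0.08863029
```

View pics/crop2.png

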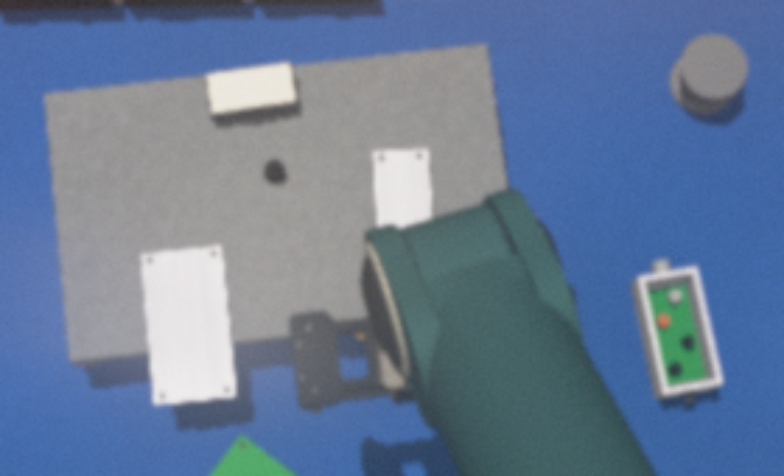

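The cover now hangs about 40 mm out past the front edge, near end at about (190,400) in the crop. The short cover has not moved. Next: precise centroids of the plate and the rim in both views.

```bash
cat >> h.py <<'E'
def blob(f,mask,seed,z,k=5):
    m=cv2.morphologyEx(mask.astype(np.uint8),cv2.MORPH_CLOSE,np.ones((3,3)))
    _,l=cv2.connectedComponents(m); m=(l==l[seed[1],seed[0]]).astype(np.uint8)
    cs,_=cv2.findContours(m,cv2.RETR_EXTERNAL,2); m=cv2.drawContours(m*0,cs,-1,1,-1)
    m=cv2.morphologyEx(m,cv2.MORPH_OPEN,np.ones((k,k)))
    v,u=np.nonzero(m); P=cast(f,np.c_[u,v],z)[:,:2]; c=P.mean(0)
    w,V=np.linalg.eigh(np.cov((P-c).T)); e=V[:,1]*np.sign(V[0,1])
    return c.round(1),np.sqrt(12*w).round(1),np.arctan2(e[1],e[0]).round(3)
E
python3 - <<'E'
from h import *
from plant import grab_frame
f=dict(np.load("pics/top2.npz")); f0=dict(np.load("pics/top0.npz")); g=dict(np.load("pics/scene0.npz"))
g2=grab_frame("scene"); cv2.imwrite("pics/scene2.png",g2["pixels"]); np.savez("pics/scene2.npz",**g2)
H=lambda a:cv2.cvtColor(a["pixels"],cv2.COLOR_BGR2HSV)
for T in (185,200,210):
    h=H(f);w=(h[...,1]<45)&(h[...,2]>T); print(T,"long",blob(f,w,(278,246),63))
    h=H(f0);w=(h[...,1]<45)&(h[...,2]>T); print("  long0",blob(f0,w,(274,214),63))
for T in (160,180,200):
    for n,a,s in(("top",f0,None),("scene",g,None)):
        h=H(a); w=((h[...,1]<60)&(h[...,2]>T)).astype(np.uint8)
        box=(425,220,60,65) if n=="top" else (160,270,65,70)
        m=w*0; x,y,ww,hh=box; m[y:y+hh,x:x+ww]=w[y:y+hh,x:x+ww]
        _,l,st,_=cv2.connectedComponentsWithStats(m); i=1+st[1:,4].argmax(); v,u=np.nonzero(l==i)
        print(T,n,st[i],blob(a,m,(u[0],v[0]),36))
a=cv2.resize(f0["pixels"][215:285,420:490],(400,400)); b=cv2.resize(g["pixels"][265:345,155:235],(400,400)); cv2.imwrite("pics/encl.png",np.hstack([a,b]))
E
```

```text
185 long (array([548.9, 154.5]), array([ 65.3, 120.9]), np.float64(0.084))
  long0 (array([621., 161.]), array([ 66. , 120.4]), np.float64(0.088))
200 long (array([548. , 154.2]), array([ 63.5, 119.8]), np.float64(0.074))
  long0 (array([620.9, 160.7]), array([ 63.4, 119.5]), np.float64(0.075))
210 long (array([547.8, 154.1]), array([ 62.8, 118.7]), np.float64(0.088))
  long0 (array([620.5, 160.8]), array([ 62.9, 118. ]), np.float64(0.077))
160 top [437 223  31  48 369] (array([ 539.9, -235.9]), array([49.8, 97.7]), np.float64(0.172))
160 scene [170 280  43  39 373] (array([ 546.4, -235.8]), array([49.2, 99.6]), np.float64(0.149))
180 top [438 225  30  46 276] (array([ 540.1, -236.5]), array([48.7, 96.6]), np.float64(0.16))
180 scene [170 280  43  38 297] (array([ 544.9, -235.7]), array([48.4, 96.2]), np.float64(0.141))
200 top [439 226  29  41  95] (array([nan, nan]), array([nan, nan]), np.float64(nan))
200 scene [170 281  42  37 185] (array([ 545.1, -235.7]), array([47. , 94.2]), np.float64(0.153))h.py:21: RuntimeWarning: Mean of empty slice.
  v,u=np.nonzero(m); P=cast(f,np.c_[u,v],z)[:,:2]; c=P.mean(0)
  ret = um.true_divide(
  avg = a.mean(axis, **keepdims_kw)
h.py:22: RuntimeWarning: Degrees of freedom <= 0 for slice
  w,V=np.linalg.eigh(np.cov((P-c).T)); e=V[:,1]*np.sign(V[0,1])
  c *= np.true_divide(1, fact)
  c *= np.true_divide(1, fact)
```

View pics/encl.png

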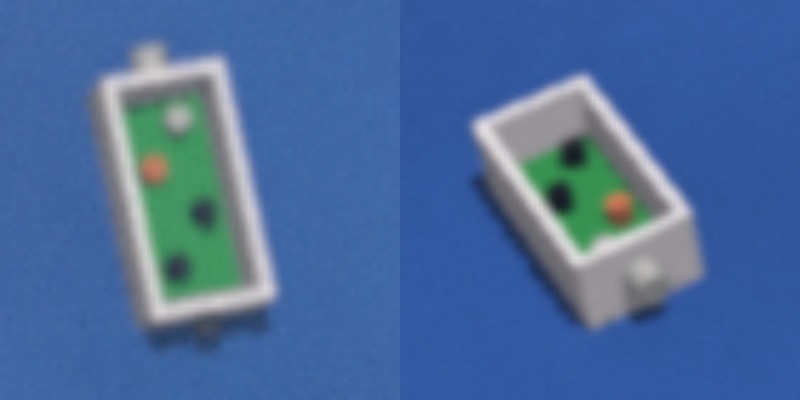

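Rim size measures 48.5 x 97 mm against 48 x 96 given. The centre is about (542,-236) averaged over two views, yaw 0.155. The plate measures 63.5 x 120 at (548,154), which is x about -90 in the riser frame, so 40 mm overhang. Next I'll grip the overhanging end.

```bash
python3 - <<'E'
from plant import *
from h import *
S=monitor.read_state
g=dict(np.load("pics/scene2.npz")); h=cv2.cvtColor(g["pixels"],cv2.COLOR_BGR2HSV)
K,R,t=g["camera_matrix"],g["R"],g["t"]; c=K@(R@np.array([548.,154,63])+t); c=(c[:2]/c[2]).astype(int)
sc=None
for T in(185,205):
    try: sc=blob(g,(h[...,1]<45)&(h[...,2]>T),c,63); print("scene",c,sc)
    except Exception as e: print(e)
ctr=np.array([548.2,154.2])
if sc and abs(sc[1][1]-120)<5 and np.linalg.norm(sc[0]-ctr)<9: ctr=(ctr+sc[0])/2
yaw=.083; u=np.array([np.cos(yaw),np.sin(yaw)]); p=ctr-37*u
tcp=np.r_[p,61.5+171]; print(ctr,tcp)
gripper_to(92)
arm.goto(tcp+[0,0,60],quat(yaw))
hit=arm.move_straight(tcp,velocity=70,until_force=8)
s=S(); print(hit,s["time"],s["eef_pos"])
if not hit:
    gripper_to(50,strength=40); s=S(); print(s["time"],s["width"],s["gripper_force"],s["contact_force"])
    arm.move_straight(tcp+[0,0,15],velocity=50); s=S(); print(s["time"],s["width"],s["gripper_force"],s["contact_force"])
    f=grab_frame("wrist"); cv2.imwrite("pics/wrist3.png",f["pixels"])
    f=grab_frame("scene"); cv2.imwrite("pics/scene3.png",cv2.resize(f["pixels"][150:360,240:540],None,fx=2.4,fy=2.4))
E
```

```text
scene [364 232] (array([555.8, 154.5]), array([ 65.9, 120.1]), np.float64(0.081))
scene [364 232] (array([554.9, 154.3]), array([ 64.2, 119.3]), np.float64(0.068))
[551.55 154.25] [514.67737335 151.18252481 232.5       ]
False 13.3833 [514.83245084 151.41187678 232.81194488]
13.9417 62.53596611984553 39.99525010585785 [ 0.83564017 -0.62014331  0.6339709 ]
14.3917 62.795984796951174 39.9956738948822 [-0.52301991 -0.72135868 -0.49548207]
```

View pics/scene3.png

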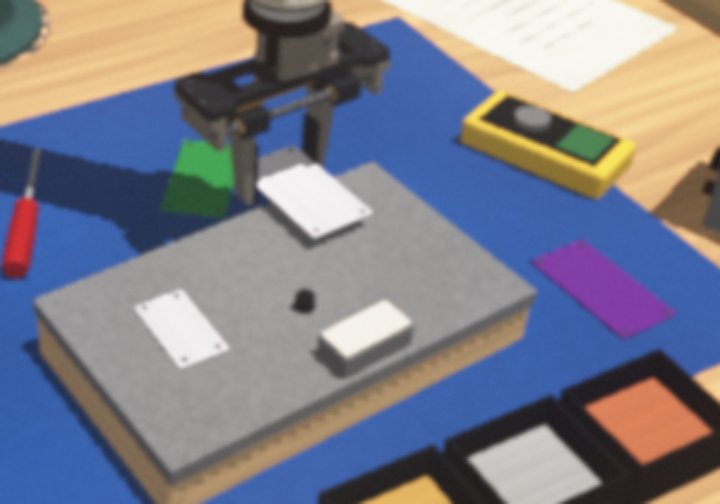

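The cover is lifted clear, held by its long sides and level at about (313,200) in the crop. Now I'll carry it over the enclosure.

```bash
python3 - <<'E'
from plant import *
from h import *
S=monitor.read_state
yaw=.155; u=np.array([np.cos(yaw),np.sin(yaw)]); E=np.array([542.3,-236.0])
tcp=np.r_[E-37*u,37.5+171]; p=S()["eef_pos"]
arm.move_straight(p+[0,0,60],velocity=120)
arm.goto(tcp+[0,0,80],quat(yaw))
arm.move_straight(tcp+[0,0,25],velocity=70); arm.dwell(.3)
s=S(); print(s["time"],s["eef_pos"],tcp,s["width"],s["gripper_force"])
z=63+s["eef_pos"][2]-(61.5+171)-0  # plate top height
o=[]
for n in("top","scene"):
    f=grab_frame(n); np.savez(f"pics/{n}4.npz",**f)
    K,R,t=f["camera_matrix"],f["R"],f["t"]; c=K@(R@np.r_[E,62]+t); c=(c[:2]/c[2]).astype(int); print(n,c)
    for T in(185,205):
        h=cv2.cvtColor(f["pixels"],cv2.COLOR_BGR2HSV)
        try: print(n,T,blob(f,(h[...,1]<45)&(h[...,2]>T),c+[0,-8] if n=="top" else c,39+25))
        except Exception as e: print(e)
    x,y=c; o.append(cv2.resize(f["pixels"][y-60:y+60,x-60:x+60],(400,400)))
cv2.imwrite("pics/over4.png",np.hstack(o))
E
```

```text
17.8333 [ 505.81613147 -241.7998352   233.82224114] [ 505.74357336 -241.71206367  208.5       ] 62.76221826999784 39.9956738948822
top [454 244]
top 185 (array([ 574.9, -227.2]), array([47.9, 62.2]), np.float64(-1.094))
top 205 (array([ 574.7, -227.3]), array([46.3, 61.8]), np.float64(-1.063))
scene [188 288]
scene 185 (array([ 560.1, -234. ]), array([63.7, 93.4]), np.float64(0.211))
scene 205 (array([ 560.1, -233.9]), array([62.6, 90.5]), np.float64(0.206))
```

View pics/over4.png

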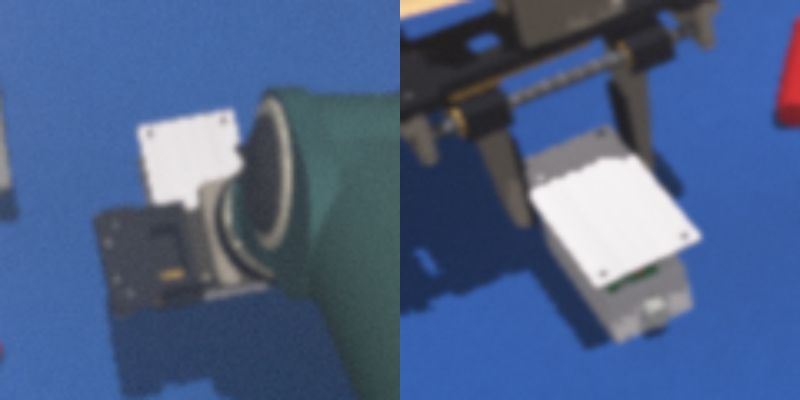

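```bash
python3 - <<'E'
from h import *
f=dict(np.load("pics/scene4.npz"))
C=np.array([[197,288],[302,238],[232,127],[125,160]])/400*120+[188-60,288-60]
P=cast(f,C,64)[:,:2]; print(P.round(1),P.mean(0).round(1))
h=cv2.cvtColor(f["pixels"],cv2.COLOR_BGR2HSV)
for T in(100,115,125):
    w=((h[...,1]<60)&(h[...,2]>T)); w[:, :150]&=True
    try: print(T,blob(f,w,(188,288),64,9))
    except Exception as e: print(e)
E
```

```text
[[ 611.6 -257. ]
 [ 601.  -193.9]
 [ 490.7 -201.5]
 [ 490.5 -266.3]] [ 548.4 -229.7]
100 (array([ 569.2, -237.4]), array([ 64.1, 153.6]), np.float64(-0.0))
115 (array([ 568.8, -236.8]), array([ 62.7, 153.6]), np.float64(0.014))
125 (array([ 564.7, -236. ]), array([ 61.8, 149.3]), np.float64(0.051))
```

Scene half: the plate is above the box, with its far corners at (597,288) and (702,238) in the crop. After removing the camera bias these lie within about 2.5 mm of where a centred cover should be. I'll lower it gently with a force stop.

```bash
python3 - <<'E'
from plant import *
from h import *
S=monitor.read_state
f=dict(np.load("pics/top4.npz")); print(cast(f,[[435.4,221.5],[463.9,217]],64).round(1))
yaw=.155; u=np.array([np.cos(yaw),np.sin(yaw)]); E=np.array([542.3,-236.0])
tcp=np.r_[E-38.5*u,37.5+171]
arm.move_straight(tcp+[0,0,8],velocity=40); arm.dwell(.3)
hit=arm.move_straight(tcp+[0,0,-4],velocity=12,until_force=3)
s=S(); print(hit,s["time"],s["eef_pos"],s["contact_force"],s["width"],s["gripper_force"])
arm.dwell(.3); s=S(); print(s["contact_force"])
for n in("top","scene"):
    g=grab_frame(n); np.savez(f"pics/{n}5.npz",**g)
g=g["pixels"]; cv2.imwrite("pics/low5.png",cv2.resize(g[210:350,110:270],None,fx=4,fy=4))
E
```

```text
[[ 594.  -195.8   64. ]
 [ 602.7 -259.3   64. ]]
True 19.4833 [ 504.26248368 -241.90183102  208.63001261] [-0.094115    0.54114641  3.62432923] 62.70696316985377 39.99663233757019
[-0.07628837  0.409441    5.93659886]
```

View pics/low5.png

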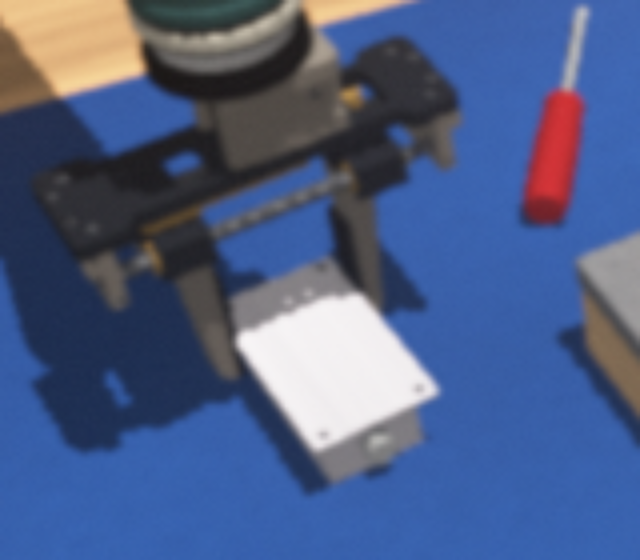

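The cover is seated on the rim at the expected height, square over the box. Now I'll release it, back off and check.

```bash
python3 - <<'E'
from plant import *
from h import *
S=monitor.read_state
gripper_to(90); p=S()["eef_pos"]
arm.move_straight(p+[0,0,60],velocity=60)
arm.move_straight(p+[-60,-100,150],velocity=150)
arm.goto([300,-520,400],quat(.155)); arm.dwell(.3); print(S()["time"])
o=[]
for n,c in(("top",(453,246)),("scene",(190,295))):
    f=grab_frame(n); np.savez(f"pics/{n}6.npz",**f); h=cv2.cvtColor(f["pixels"],cv2.COLOR_BGR2HSV)
    for T in(185,205): print(n,T,blob(f,(h[...,1]<45)&(h[...,2]>T),c,39))
    x,y=c; o.append(cv2.resize(f["pixels"][y-40:y+40,x-40:x+40],(400,400)))
cv2.imwrite("pics/done6.png",np.hstack(o))
E
```

```text
23.9667
top 185 (array([ 537.8, -235.9]), array([ 64. , 120.1]), np.float64(0.164))
top 205 (array([ 537.5, -236.3]), array([ 62.8, 117.9]), np.float64(0.16))
scene 185 (array([ 544.2, -235.9]), array([ 64.1, 119.8]), np.float64(0.157))
scene 205 (array([ 544.4, -235.9]), array([ 62.6, 118.1]), np.float64(0.163))
```

View pics/done6.png

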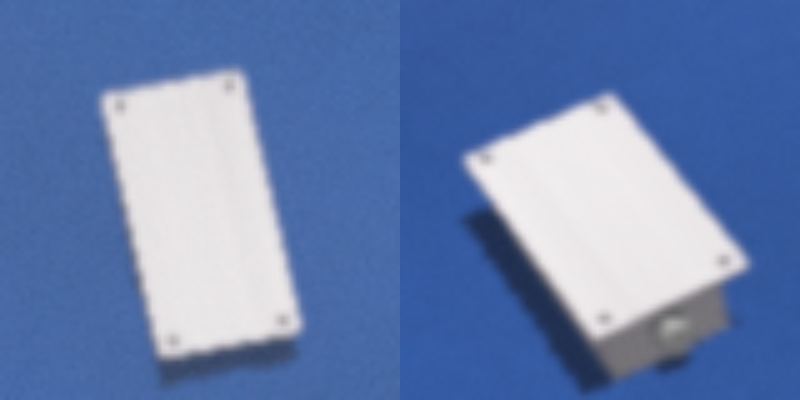

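The cover lies flat over the box at full 64 x 120 mm size. It is about 2 mm off centre in both views, with yaw 0.16 against 0.155. Handing in.

```bash
python3 -c "
from plant import ticket
print(ticket.close_job())"
```

```text
the job is handed in; nothing more can be done
None
```

The long cover is on the enclosure rim, flat, about 2 mm off centre and square to within about 0.01 rad by the camera measurements; the short cover was not touched, and the job was handed in after about 24 s (no verdict was returned).

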